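# Unlock the water probe and hold it slanted over the tray

## Robot

A 7-joint arm with a two-finger parallel gripper is mounted at the origin on the work surface. World frame = base frame: x ahead of the robot, y to its left, z up, the work surface at z = 0. Lengths are in m, angles in rad, forces in N, time in s.
With the tool pointing down it reaches from about 0.425 to 0.875 m from the base axis. Payload 8.4 kg.
Tool frame: the origin (TCP) lies at the very end of the fingers, on their centre line; the grasp point (between the pads) lies 19 mm behind it; z points along the fingers, y is the line along which they close (so a half turn about z gives the same grasp; the last joint's range is limited). The gripper opens to 87 mm and grips with 3 to 60 N. Pads are 19 mm wide; open, the fingers measure 117 mm over their backs; the gripper's body (75 mm by 190 mm) begins 51 mm behind the grasp point.
Start: joints at [1.186, 0.333, 0.04, 1.465, -0.013, 1.343, -0.059], TCP at [0.183, -0.624, 0.223] pointing down, gripper open.
Joint ranges: [-2.58, 2.58], [-0.38, 2.09], [-1.3, 1.39], [0.25, 2.4], [-1.5, 4.64], [0.08, 2.09], [-2.65, 2.65]. Speed limits (rad/s): [2.22, 2.22, 2.79, 2.79, 3.14, 3.14, 3.14].

## Interface

Orientations are given as a unit quaternion [w, x, y, z].
In Python, from rig import sensors, camera, bot gives the robot as it stands. The module is installed in compiled form; this text tells all that it offers.
- The arm moves only by the shell command python3 -m jog 'ROWS'. ROWS is JSON, a list of rows, each an object of numbers: "wx", "wy", "wz": the turn, a rotation vector about the world's x, y, z in degrees; "dx", "dy", "dz": the shift along the world's x, y, z in cm; "jaw": the closure in counts, from 0 (fully open) to 255 (shut). In form: [{"wx": .., "wy": .., "wz": .., "dx": .., "dy": .., "dz": .., "jaw": ..}, ...]. A call has 1 to 5 rows; each row shifts and turns the commanded pose from where the row before left it; what a row does not reach is not made up. A row lasts 1/12 s, in which the tool goes at most 41.7 mm and 7.16 degrees, less where a joint would pass 70% of its speed; a pose out of reach is approached as far as the arm can. A call with a gripper value outside its range is refused whole. The fingers move at their own pace and stop on an object; the grip force is fixed at half the most. Time passes only in rows, so rows that do not move let the fingers close. It gives the time, the measured TCP pose, the force, the opening and the grip force at its end, in the units of the state.
- sensors.get_obs(): the state, without advancing time (a new reading comes with each control period).
- camera(name): name is "scene" or "top"; returns a dict with "pixels" (420x560x3 uint8, red, green, blue), "fx", "fy", "cx", "cy" (pixels), "R" (3x3) and "t" (3): a world point X has camera coordinates R X + t. Camera axes: x right, y down, z forward; pixel columns grow to the right and rows downward; lengths in m; the calibration is good to about 2 mm. A picture is of the moment at which its call begins. There is no depth.
- bot.job_done(): hands the job in; it is judged then, once.
The state is a dict: "time": time; "joint_positions": joint angles; "qd": joint speeds; "joint_efforts": joint torques, N m; "tool_pos": TCP position; "eef_rot": TCP orientation; "contact_force": force on the tool from outside, world axes, zero at the start; "wrist_torque": the same for the moment, N m; "opening": finger opening in m; "gripper_force": force on a finger pad.
Only numpy, scipy, OpenCV 4.12 (cv2) and the standard library are available. Lean on these libraries where they do the work, as an engineer would, in place of code of your own. Each camera call takes 0.05 s, during which the arm holds its last target. There are 200 camera calls.

## Task

The water probe is locked in its travel stand: wind the red handwheel by its crank grip, counter-clockwise from above, until the yellow keeper is right back against its red stops, and leave it there. Then take the probe by its blue handle, draw it straight up clear of the socket and finish holding it still in the gripper, slanted at about 45 degrees, with its steel tip downwards over the white tray and well above it (10 cm or more above the bench). Do not let go of it, and do not move the bottle, the jar or the carton.

Things in the scene. Friction and masses are not known exactly. Their poses are not given: they have to be found in the camera images.
- stand: Probe stand fixed to the bench: aluminium base plate (84 x 265 x 12 mm), grey socket block (62 x 62, top 75 mm above the bench), two red stop posts, grey gearbox (64 x 64, top 106 mm) with a red handwheel. Origin on the bench under the socket's centre; z up; +y runs from the socket to the wheel, 170 mm away. Yaw and place vary.
- socket_mouth (a point): Centre of the socket block's round hole (31 mm wide, 63 mm deep) at its mouth, 75 mm above the bench. Turns with the stand.
- wheel_axis (a point): Point on the vertical axis of the red handwheel, level with the top of its rim, 122 mm above the bench. The rim is 100 mm across; inside it are only spokes and a hub 2 mm higher than the rim. Fixed to the stand.
- wheel (a joint): Turn of the handwheel in rad: 0 (keeper right over the probe) to 6.0 (keeper against its stops). It grows as the wheel is wound counter-clockwise seen from above; it starts between 0 and 2, has slight friction (under 2 N at the crank grip) and stays where it is left.
- crank_grip (a point): Black upright crank grip on the wheel, 42 mm from the wheel's axis: a cylinder 18 mm across, 40 mm tall, top 163 mm above the bench; this point is 18 mm below its top. It spins freely on its pin, so a gripper can hold it and go round without turning. At wheel = 0 it lies in the stand's +x direction from the axis.
- keeper (a joint): Position of the yellow keeper in m, 0 (over the probe's flange) to 0.040 (against the two red stop posts). It moves along the stand's +y as the wheel is wound, 6.67 mm per rad, and does not move unless the wheel turns.
- keeper_mark (a point): Top middle of the yellow keeper, a 6 mm thick fork 54 mm wide whose two tines reach over the probe's flange on both sides of the handle and keep it from rising; top 91 mm above the bench.
- probe: Water probe, about 0.2 kg, 140 mm long, loose in the socket. z runs along it from tip to handle end (up in the socket). Origin: centre of the underside of its black flange (48 mm across, 8 thick), which rests on the socket block. Above: round blue handle, 24 mm across, 70 tall, top 78 mm from the origin. Below: steel body, 27 mm across, 62 long.
- probe_grip (a point): Point on the probe's axis in the blue handle, 55 mm above the origin: a good place to grip (130 mm above the bench at the start).
- probe_tip (a point): Centre of the lower, steel end of the probe, with the sensor window, 62 mm below the origin on its axis.
- tray: Square white tray, 200 x 200 mm, with a rim 15 mm high, fixed to the bench. Origin at the centre of its underside, x and y along its sides.
- bottle: Bystander: white sample bottle, 62 mm across, 120 mm tall, loose. Origin at the centre of its base.
- jar: Bystander: small amber jar with black cap, 56 mm across, 75 mm tall, loose. Origin at the centre of its base.
- carton: Bystander: small cardboard carton, 60 x 90 x 60 mm, loose. Origin at the centre of its base.
Mind the look-alikes: they are no part of the job. Of the things like the probe, leave any that is orange, pink or turquoise; of the rest the larger one is meant.

How it is judged:
By the outcome, as a careful person would: the job done as asked, in the order asked, and still so for the second after the job is handed in, while the arm keeps its last pose, push and grip.
It also fails if it takes over 45 s, if anything falls off the work surface, if the arm or the gripper's body presses on something with over 40 N, if the wrist force passes 120 N, or if a joint passes its speed limit or range.

## Working session

There is one attempt and no reset: what is moved stays moved. The work goes in short steps, Python scripts to look and compute and a shell command to move; the robot and the scene stay as the last step left them, time stands still between calls to the robot, and variables do not carry over. Pictures are saved under pics/ and viewed, at most 10 in all, crops included, and the job is handed in when it is done.

```bash
mkdir -p pics; python3 - <<'E'
from rig import sensors,camera
import cv2,numpy as np,pickle
for n in("scene","top"):
    c=camera(n); pickle.dump(c,open(n+".pkl","wb")); cv2.imwrite(f"pics/{n}0.png",c["pixels"][:,:,::-1])
    print(n,c["fx"],c["cx"],c["cy"],c["R"],c["t"])
o=sensors.get_obs(); print({k:np.round(v,3) for k,v in o.items()})
E
```

```text
scene 534.8715704424454 275.9980608776335 212.3823385619144 [[ 0.41251979  0.91093486 -0.00500916]
 [ 0.72392791 -0.33116101 -0.60519482]
 [-0.5529519   0.24602857 -0.79606164]] [-0.22166093 -0.37123804  1.41941503]
top 413.02006676810475 281.11380082904753 207.84714682282657 [[ 0.01693185 -0.9995279  -0.02563784]
 [-0.99772023 -0.01521478 -0.06574847]
 [ 0.06532736  0.02669264 -0.99750681]] [-0.0432006   0.58519754  0.82255592]
{'time': np.float64(0.1), 'joint_positions': array([ 1.186,  0.334,  0.04 ,  1.466, -0.013,  1.343, -0.059]), 'qd': array([-0.   , -0.001,  0.002, -0.002, -0.   ,  0.   , -0.002]), 'joint_efforts': array([ 3.0000e-03, -6.5782e+01,  1.3390e+00, -4.0471e+01, -6.0000e-02,
        4.1000e-02,  0.0000e+00]), 'tool_pos': array([ 0.183, -0.623,  0.222]), 'eef_rot': array([-0.001,  0.99 ,  0.142, -0.   ]), 'contact_force': array([-0.046,  0.366,  0.044]), 'wrist_torque': array([-0.007, -0.005, -0.027]), 'gripper_force': np.float64(0.0), 'opening': np.float64(0.087)}
```

View pics/scene0.png

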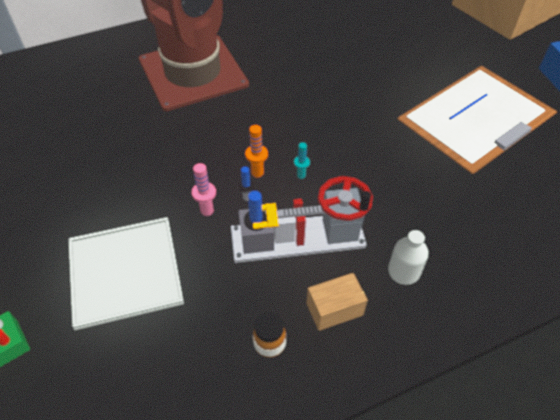

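View pics/top0.png

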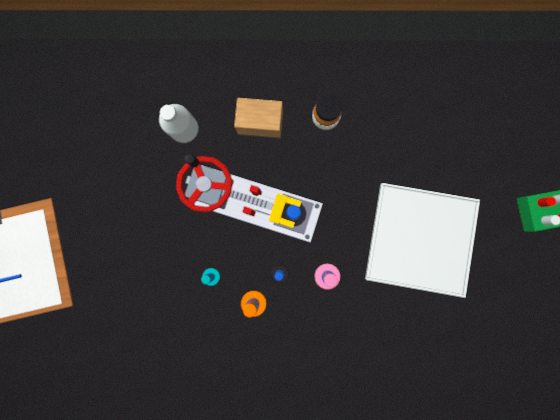

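Scene view: stand with the tall blue probe at (256,208), small blue one at (245,177), orange (256,150), pink (203,190), turquoise (302,160), wheel (345,197), tray (125,272), bottle (408,258), jar (270,335), carton (337,300).
Top view, candidates for the probe: large blue in the stand socket (293,212), small blue (279,275), orange (253,303), pink (327,277), turquoise (210,277). I choose the large blue one under the yellow keeper (293,212). The wheel is at (204,184), its black grip near (190,159).

```bash
cat > h.py <<'E'
import numpy as np,cv2,pickle
def ray(c,u,v):
    d=c["R"].T@np.array([(u-c["cx"])/c["fx"],(v-c["cy"])/c["fy"],1]); return -c["R"].T@c["t"],d
def onz(c,u,v,z):
    o,d=ray(c,u,v); return o+d*(z-o[2])/d[2]
def proj(c,X):
    p=c["R"]@np.asarray(X,float)+c["t"]; return np.array([c["fx"]*p[0]/p[2]+c["cx"],c["fy"]*p[1]/p[2]+c["cy"]])
def tri(c1,p1,c2,p2):
    A=[];b=[]
    for c,p in((c1,p1),(c2,p2)):
        o,d=ray(c,*p); d/=np.linalg.norm(d); P=np.eye(3)-np.outer(d,d);A.append(P);b.append(P@o)
    return np.linalg.lstsq(np.vstack(A),np.hstack(b),rcond=None)[0]
def blobs(c,lo,hi,amin=30):
    m=cv2.inRange(cv2.cvtColor(c["pixels"],cv2.COLOR_RGB2HSV),np.array(lo),np.array(hi))
    n,l,s,ce=cv2.connectedComponentsWithStats(m)
    return m,[(i,s[i].tolist(),ce[i].round(1).tolist()) for i in range(1,n) if s[i,4]>=amin],l
E
python3 - <<'E'
from h import *
T=pickle.load(open("top.pkl","rb"));S=pickle.load(open("scene.pkl","rb"))
# red rim: outer contour
m,b,l=blobs(T,(0,150,80),(8,255,255),15); print("red",b)
i=max([x for x in b if x[2][0]<250],key=lambda x:x[1][4])[0]
pts=np.argwhere(l==i)[:,::-1]
h=cv2.convexHull(pts.astype(np.int32))[:,0]
P=np.array([onz(T,*p,.120)[:2] for p in h.astype(float)])
A=np.c_[2*P,np.ones(len(P))];x=np.linalg.lstsq(A,(P**2).sum(1),rcond=None)[0]
print("wheel",x[:2],"r",np.sqrt(x[2]+x[:2]@x[:2]))
W=x[:2]
for n,c in(("T",T),("S",S)): print(n,"blue",blobs(c,(108,150,60),(125,255,255),15)[1]); print(n,"yel",blobs(c,(22,150,100),(34,255,255),15)[1])
m,b,l=blobs(T,(108,150,60),(125,255,255),15)
hb=[x for x in b if abs(x[2][0]-293)<10][0]; print("handle",onz(T,*hb[2],.148))
m,b,l=blobs(T,(0,0,150),(180,60,255),3000);print("tray",b,[onz(T,*x[2],.01) for x in b])
for p in [(381,184),(479,199),(465,296),(367,279)]: print("traycorner",onz(T,*p,.015).round(3))
t=cv2.resize(T["pixels"][135:255,150:340],None,fx=4,fy=4,interpolation=cv2.INTER_CUBIC)
cv2.imwrite("pics/ct.png",t[:,:,::-1])
s=cv2.resize(S["pixels"][160:265,225:385],None,fx=5,fy=5,interpolation=cv2.INTER_CUBIC)
cv2.imwrite("pics/cs.png",s[:,:,::-1])
for p in [(180,112)]:print("bottle",onz(T,*p,.10))
print("carton top",[onz(T,*p,.06).round(3) for p in((237,97),(283,100),(281,130),(236,127))],"jar",onz(T,327,107,.075))
for p in((210,275,.05),(253,310,.09),(279,275,.08),(327,280,.09)):print(onz(T,*p[:2],p[2]).round(3))
E
```

```text
red [(1, [176, 156, 56, 57, 999], [203.6, 185.5]), (2, [193, 164, 11, 14, 73], [198.3, 170.7]), (3, [250, 186, 11, 9, 64], [254.5, 189.9]), (4, [538, 197, 18, 10, 138], [546.6, 201.4]), (5, [243, 207, 12, 8, 60], [248.2, 210.8])]
wheel [0.62123705 0.10487128] r 0.05078868821426732
T blue [(1, [286, 205, 15, 15, 166], [293.1, 212.0]), (2, [274, 270, 10, 11, 85], [278.5, 275.0]), (3, [0, 275, 21, 7, 55], [9.7, 277.9])]
T yel [(1, [269, 194, 32, 33, 477], [282.2, 209.6])]
S blue [(4, [554, 45, 6, 8, 23], [556.5, 48.1]), (5, [545, 51, 15, 11, 43], [551.7, 56.6]), (12, [541, 63, 10, 9, 23], [545.3, 66.9]), (16, [551, 65, 5, 9, 17], [552.8, 69.0]), (20, [546, 70, 14, 17, 48], [555.0, 78.0]), (32, [241, 166, 9, 21, 137], [245.5, 175.7]), (33, [249, 191, 13, 30, 302], [255.5, 204.8])]
S yel [(1, [253, 203, 25, 26, 325], [268.2, 216.6])]
handle [ 0.57050419 -0.05798626  0.148     ]
tray [(8, [365, 183, 115, 115, 10011], [422.7, 239.7]), (12, [0, 210, 62, 108, 5134], [26.5, 264.9])] [array([ 0.52598512, -0.32209358,  0.01      ]), array([0.45989005, 0.4921111 , 0.01      ])]
traycorner [ 0.638 -0.237  0.015]
traycorner [ 0.61  -0.434  0.015]
traycorner [ 0.415 -0.404  0.015]
traycorner [ 0.445 -0.209  0.015]
bottle [0.75816369 0.1572541  0.1       ]
carton top [array([0.801, 0.056, 0.06 ]), array([ 0.796, -0.035,  0.06 ]), array([ 0.736, -0.032,  0.06 ]), array([0.741, 0.057, 0.06 ])] jar [ 0.77807464 -0.12036982  0.075     ]
[0.451 0.102 0.05 ]
[0.392 0.013 0.09 ]
[ 0.456 -0.034  0.08 ]
[ 0.45  -0.122  0.09 ]
```

View pics/ct.png

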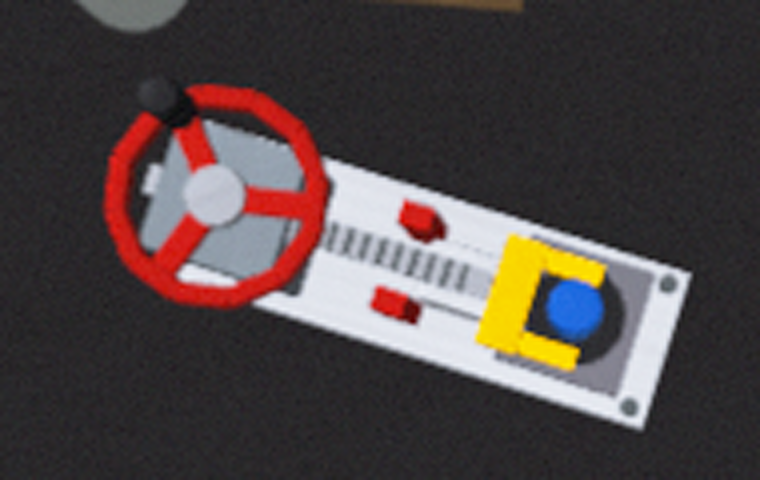

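View pics/cs.png

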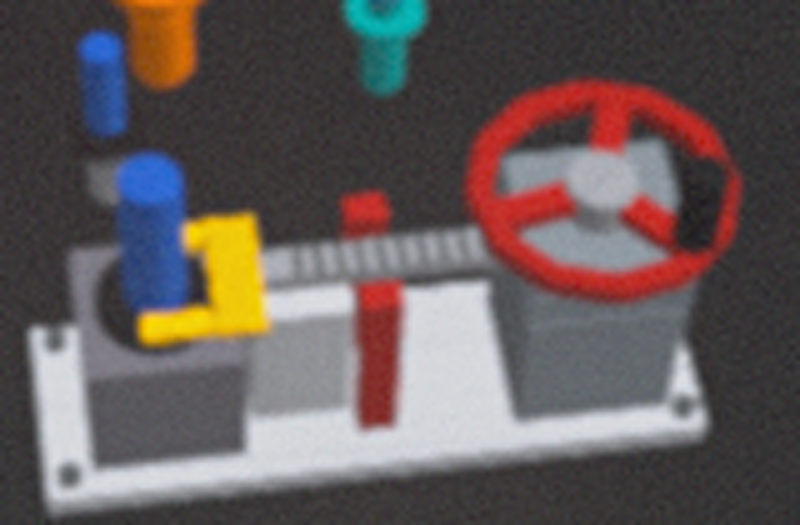

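The crops confirm the choice: the large blue handle in the socket, inside the yellow fork. The crank grip top is at about crop (155,95), which is full-image pixel (189,159).

```bash
python3 - <<'E'
from h import *
T=pickle.load(open("top.pkl","rb"));S=pickle.load(open("scene.pkl","rb"))
g=onz(T,188.9,158.9,.163);W=np.array([.6212,.1049]);H=np.array([.5705,-.058])
print("grip",g, "r",np.hypot(*(g[:2]-W)))
y=W-H;yaw=np.degrees(np.arctan2(*y[::-1]))-90
a=np.degrees(np.arctan2(*(g[:2]-W)[::-1]));print("d",np.hypot(*y),"yaw",yaw,"grip angle",a,"q",np.radians(a-yaw))
print("check scene: axis",proj(S,[*W,.124]),"hub seen (345.6,196)"," handle top",proj(S,[*H,.153]),"seen (255.5,195)")
print("grip mid",proj(S,[*g[:2],.143]),"seen (365.6,200)")
print("keeper from top", onz(T,(515/4+150),(295/4+135),.091),)
E
```

```text
grip [0.65782137 0.12148241 0.163     ] r 0.04020076249458462
d 0.17060744415177198 yaw -17.287911839143277 grip angle 24.361342221360175 q 0.7269166143554028
check scene: axis [345.07273466 195.68218342] hub seen (345.6,196)  handle top [253.93815014 194.90603592] seen (255.5,195)
grip mid [363.87504362 200.38509075] seen (365.6,200)
keeper from top [ 0.57933143 -0.03133932  0.091     ]
```

```bash
python3 -m jog '[{"dx":3.5,"dy":0.5},{"dx":3.5,"dy":1.5},{"dx":2.5,"dy":3.2},{"dx":2.2,"dy":3.4},{"dx":2,"dy":3.5}]'
```

```text
invalid input at $[0]: expected keys wx, wy, wz, dx, dy, dz, jaw
```

```bash
python3 -m jog '[{"wx":0,"wy":0,"wz":0,"dx":3.5,"dy":0.5,"dz":0,"jaw":0},{"wx":0,"wy":0,"wz":0,"dx":3.5,"dy":1.5,"dz":0,"jaw":0},{"wx":0,"wy":0,"wz":0,"dx":2.5,"dy":3,"dz":0,"jaw":0},{"wx":0,"wy":0,"wz":0,"dx":2.5,"dy":3,"dz":0,"jaw":0},{"wx":0,"wy":0,"wz":0,"dx":2.5,"dy":3,"dz":0,"jaw":0}]'
python3 -m jog '[{"wx":0,"wy":0,"wz":0,"dx":2.5,"dy":3,"dz":0,"jaw":0},{"wx":0,"wy":0,"wz":0,"dx":2.5,"dy":3,"dz":0,"jaw":0},{"wx":0,"wy":0,"wz":0,"dx":2.5,"dy":3,"dz":0,"jaw":0},{"wx":0,"wy":0,"wz":0,"dx":2.5,"dy":3,"dz":0,"jaw":0},{"wx":0,"wy":0,"wz":0,"dx":2.5,"dy":3,"dz":0,"jaw":0}]'
```

```text
time: 0.52
tool_pos: [0.3292, -0.512, 0.2219]
eef_rot: [-0.0, 0.99, 0.142, -0.0]
contact_force: [0.8, -1.2, 0.4]
opening: 0.087
gripper_force: 0.0
time: 0.93
tool_pos: [0.4539, -0.3619, 0.2223]
eef_rot: [-0.0, 0.99, 0.142, -0.0]
contact_force: [0.9, -0.5, 1.3]
opening: 0.0871
gripper_force: 0.0
```

```bash
python3 -m jog '[{"wx":0,"wy":0,"wz":0,"dx":1.5,"dy":3.5,"dz":0,"jaw":0},{"wx":0,"wy":0,"wz":0,"dx":1.5,"dy":3.5,"dz":0,"jaw":0},{"wx":0,"wy":0,"wz":0,"dx":1.5,"dy":3.5,"dz":0,"jaw":0},{"wx":0,"wy":0,"wz":0,"dx":1.5,"dy":3.5,"dz":0,"jaw":0},{"wx":0,"wy":0,"wz":0,"dx":1.5,"dy":3.5,"dz":0,"jaw":0}]'
python3 -m jog '[{"wx":0,"wy":0,"wz":0,"dx":1.5,"dy":3.5,"dz":0,"jaw":0},{"wx":0,"wy":0,"wz":0,"dx":1.5,"dy":3.5,"dz":0,"jaw":0},{"wx":0,"wy":0,"wz":0,"dx":1.5,"dy":3.5,"dz":0,"jaw":0},{"wx":0,"wy":0,"wz":0,"dx":1.5,"dy":3.5,"dz":0,"jaw":0},{"wx":0,"wy":0,"wz":0,"dx":1.5,"dy":3.5,"dz":0,"jaw":0}]'
python3 -m jog '[{"wx":0,"wy":0,"wz":0,"dx":1.5,"dy":3.5,"dz":0,"jaw":0},{"wx":0,"wy":0,"wz":0,"dx":1.5,"dy":3.5,"dz":0,"jaw":0},{"wx":0,"wy":0,"wz":0,"dx":1.5,"dy":3.5,"dz":0,"jaw":0},{"wx":0,"wy":0,"wz":0,"dx":1,"dy":2.9,"dz":0,"jaw":0},{"wx":0,"wy":0,"wz":0,"dx":0,"dy":0,"dz":0,"jaw":0}]'
```

```text
time: 1.35
tool_pos: [0.5284, -0.1868, 0.2223]
eef_rot: [-0.0, 0.99, 0.142, -0.0]
contact_force: [0.6, -0.0, -0.5]
opening: 0.0871
gripper_force: 0.0
time: 1.77
tool_pos: [0.6035, -0.0119, 0.2223]
eef_rot: [0.0, 0.99, 0.142, -0.0]
contact_force: [1.2, -0.5, 0.5]
opening: 0.0872
gripper_force: 0.0
time: 2.18
tool_pos: [0.6578, 0.1291, 0.2214]
eef_rot: [-0.002, 0.989, 0.147, -0.001]
contact_force: [-0.5, 1.0, -0.7]
opening: 0.0867
gripper_force: 0.0
```

```bash
python3 -m jog '[{"wx":0,"wy":0,"wz":0,"dx":0.1,"dy":-0.7,"dz":-1,"jaw":0},{"wx":0,"wy":0,"wz":0,"dx":0,"dy":0,"dz":-2.5,"jaw":0},{"wx":0,"wy":0,"wz":0,"dx":0,"dy":0,"dz":-2.5,"jaw":0},{"wx":0,"wy":0,"wz":0,"dx":0,"dy":0,"dz":-2.1,"jaw":0},{"wx":0,"wy":0,"wz":0,"dx":0,"dy":0,"dz":-1,"jaw":0}]'
python3 -m jog '[{"wx":0,"wy":0,"wz":0,"dx":0,"dy":0,"dz":0,"jaw":255},{"wx":0,"wy":0,"wz":0,"dx":0,"dy":0,"dz":0,"jaw":255},{"wx":0,"wy":0,"wz":0,"dx":0,"dy":0,"dz":0,"jaw":255},{"wx":0,"wy":0,"wz":0,"dx":0,"dy":0,"dz":0,"jaw":255},{"wx":0,"wy":0,"wz":0,"dx":0,"dy":0,"dz":0,"jaw":255}]'
python3 -m jog '[{"wx":0,"wy":0,"wz":0,"dx":0,"dy":0,"dz":0,"jaw":255},{"wx":0,"wy":0,"wz":0,"dx":0,"dy":0,"dz":0,"jaw":255},{"wx":0,"wy":0,"wz":0,"dx":0,"dy":0,"dz":0,"jaw":255}]'
python3 - <<'E'
from rig import camera
import cv2
a=[cv2.resize(camera(n)["pixels"][y:y+110,x:x+150],None,fx=2.6,fy=4,interpolation=cv2.INTER_CUBIC) for n,x,y in(("scene",285,110),("top",150,120))]
cv2.imwrite("pics/g1.png",cv2.hconcat(a)[:,:,::-1])
E
```

```text
time: 2.6
tool_pos: [0.6575, 0.1101, 0.1274]
eef_rot: [0.001, 0.99, 0.141, -0.002]
contact_force: [-1.3, -0.0, -0.4]
opening: 0.0872
gripper_force: 0.0
time: 3.02
tool_pos: [0.6599, 0.1135, 0.133]
eef_rot: [-0.0, 0.99, 0.142, 0.001]
contact_force: [0.3, -0.5, 0.3]
opening: 0.0615
gripper_force: 0.0
time: 3.27
tool_pos: [0.6593, 0.1134, 0.1319]
eef_rot: [0.0, 0.99, 0.142, 0.0]
contact_force: [0.4, -0.0, 0.1]
opening: 0.0419
gripper_force: 0.0
```

View pics/g1.png

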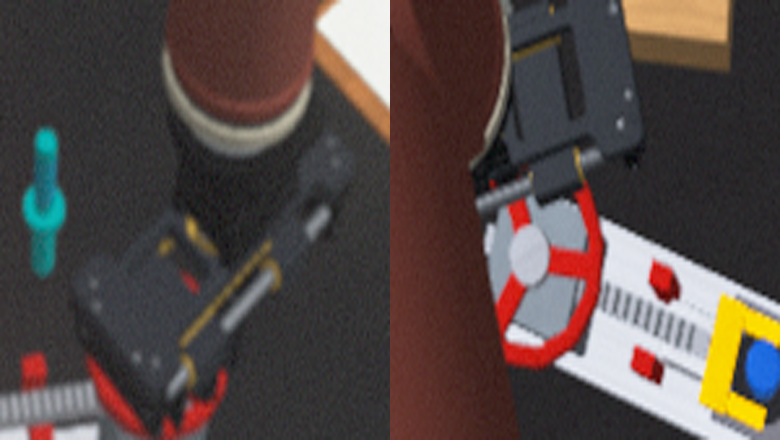

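The gripper straddles the crank grip (around (185,385) in the left crop). The commanded y was about 9 mm low, so I'm correcting that while the fingers close.

```bash
python3 -m jog '[{"wx":0,"wy":0,"wz":0,"dx":0,"dy":0.8,"dz":0,"jaw":255},{"wx":0,"wy":0,"wz":0,"dx":0,"dy":0,"dz":0,"jaw":255},{"wx":0,"wy":0,"wz":0,"dx":0,"dy":0,"dz":0,"jaw":255},{"wx":0,"wy":0,"wz":0,"dx":0,"dy":0,"dz":0,"jaw":255},{"wx":0,"wy":0,"wz":0,"dx":0,"dy":0,"dz":0,"jaw":255}]'
python3 -m jog '[{"wx":0,"wy":0,"wz":0,"dx":0,"dy":0,"dz":0,"jaw":255},{"wx":0,"wy":0,"wz":0,"dx":0,"dy":0,"dz":0,"jaw":255},{"wx":0,"wy":0,"wz":0,"dx":0,"dy":0,"dz":0,"jaw":255},{"wx":0,"wy":0,"wz":0,"dx":0,"dy":0,"dz":0,"jaw":255}]'
python3 - <<'E'
import numpy as np
p=np.array([.6593,.1214]);W=np.array([.6212,.1049]);a0=np.degrees(np.arctan2(*(p-W)[::-1]));end=np.degrees(6)-17.3
print(a0,end)
A=a0+np.r_[np.arange(5,end-a0-5,16),end-a0]
P=W+.042*np.c_[np.cos(np.radians(A)),np.sin(np.radians(A))]
D=np.diff(np.vstack([p,P]),axis=0)*100
for i,(d,a,q) in enumerate(zip(D,A,P)):print(i,round(a),d.round(1),q.round(3))
E
```

```text
time: 3.78
tool_pos: [0.6594, 0.122, 0.1316]
eef_rot: [-0.0, 0.99, 0.143, 0.0]
contact_force: [1.4, 1.9, -1.3]
opening: 0.0174
gripper_force: 30.0
time: 4.12
tool_pos: [0.6596, 0.1215, 0.1316]
eef_rot: [-0.0, 0.99, 0.142, 0.0]
contact_force: [3.8, 2.9, -1.6]
opening: 0.0174
gripper_force: 30.0
23.4160307582304 326.4746770784939
0 28 [-0.1  0.3] [0.658 0.125]
1 44 [-0.7  0.9] [0.651 0.134]
2 60 [-0.9  0.7] [0.642 0.141]
3 76 [-1.1  0.4] [0.631 0.146]
4 92 [-1.2  0.1] [0.619 0.147]
5 108 [-1.1 -0.2] [0.608 0.145]
6 124 [-1.  -0.5] [0.597 0.14 ]
7 140 [-0.9 -0.8] [0.589 0.132]
8 156 [-0.6 -1. ] [0.583 0.122]
9 172 [-0.3 -1.1] [0.58 0.11]
10 188 [ 0.  -1.2] [0.58  0.099]
11 204 [ 0.3 -1.1] [0.583 0.088]
12 220 [ 0.6 -1. ] [0.589 0.078]
13 236 [ 0.9 -0.8] [0.598 0.07 ]
14 252 [ 1.1 -0.5] [0.609 0.065]
15 268 [ 1.2 -0.2] [0.62  0.063]
16 284 [1.2 0.1] [0.632 0.064]
17 300 [1.1 0.4] [0.642 0.069]
18 316 [0.9 0.7] [0.652 0.076]
19 326 [0.5 0.6] [0.656 0.082]
```

```bash
python3 -m jog '[{"wx":0,"wy":0,"wz":0,"dx":-0.1,"dy":0.3,"dz":0,"jaw":255},{"wx":0,"wy":0,"wz":0,"dx":-0.7,"dy":0.9,"dz":0,"jaw":255},{"wx":0,"wy":0,"wz":0,"dx":-0.9,"dy":0.7,"dz":0,"jaw":255},{"wx":0,"wy":0,"wz":0,"dx":-1.1,"dy":0.4,"dz":0,"jaw":255},{"wx":0,"wy":0,"wz":0,"dx":-1.2,"dy":0.1,"dz":0,"jaw":255}]'
```

```text
time: 4.53
tool_pos: [0.6186, 0.1469, 0.1316]
eef_rot: [-0.0, 0.99, 0.143, 0.0]
contact_force: [2.8, -0.5, 0.3]
opening: 0.017
gripper_force: 30.0
```

```bash
python3 -m jog '[{"wx":0,"wy":0,"wz":0,"dx":-1.1,"dy":-0.2,"dz":0,"jaw":255},{"wx":0,"wy":0,"wz":0,"dx":-1.0,"dy":-0.5,"dz":0,"jaw":255},{"wx":0,"wy":0,"wz":0,"dx":-0.8,"dy":-0.8,"dz":0,"jaw":255},{"wx":0,"wy":0,"wz":0,"dx":-0.6,"dy":-1,"dz":0,"jaw":255},{"wx":0,"wy":0,"wz":0,"dx":-0.3,"dy":-1.1,"dz":0,"jaw":255}]'
python3 -m jog '[{"wx":0,"wy":0,"wz":0,"dx":0,"dy":-1.2,"dz":0,"jaw":255},{"wx":0,"wy":0,"wz":0,"dx":0.3,"dy":-1.1,"dz":0,"jaw":255},{"wx":0,"wy":0,"wz":0,"dx":0.6,"dy":-1,"dz":0,"jaw":255},{"wx":0,"wy":0,"wz":0,"dx":0.9,"dy":-0.8,"dz":0,"jaw":255},{"wx":0,"wy":0,"wz":0,"dx":1.1,"dy":-0.5,"dz":0,"jaw":255}]'
```

```text
time: 4.95
tool_pos: [0.5794, 0.1095, 0.1315]
eef_rot: [-0.0, 0.99, 0.143, -0.001]
contact_force: [-0.0, 2.7, 1.6]
opening: 0.0169
gripper_force: 30.0
time: 5.37
tool_pos: [0.6113, 0.0637, 0.1316]
eef_rot: [-0.001, 0.99, 0.142, 0.001]
contact_force: [1.8, 13.6, -3.0]
opening: 0.0173
gripper_force: 30.0
```

```bash
python3 -m jog '[{"wx":0,"wy":0,"wz":0,"dx":1.0,"dy":0,"dz":0,"jaw":255},{"wx":0,"wy":0,"wz":0,"dx":1.1,"dy":0.1,"dz":0,"jaw":255},{"wx":0,"wy":0,"wz":0,"dx":1.1,"dy":0.5,"dz":0,"jaw":255},{"wx":0,"wy":0,"wz":0,"dx":0.8,"dy":0.7,"dz":0,"jaw":255},{"wx":0,"wy":0,"wz":0,"dx":0,"dy":0,"dz":0,"jaw":255}]'
python3 -m jog '[{"wx":0,"wy":0,"wz":0,"dx":0.3,"dy":0.4,"dz":0,"jaw":255},{"wx":0,"wy":0,"wz":0,"dx":0,"dy":0,"dz":0,"jaw":255}]'
```

```text
time: 5.78
tool_pos: [0.6522, 0.0766, 0.1315]
eef_rot: [-0.0, 0.99, 0.142, 0.001]
contact_force: [1.0, 0.7, 3.2]
opening: 0.0169
gripper_force: 30.0
time: 5.95
tool_pos: [0.6543, 0.0793, 0.1316]
eef_rot: [0.001, 0.99, 0.142, 0.001]
contact_force: [2.5, -0.7, 0.1]
opening: 0.0169
gripper_force: 30.0
```

```bash
for i in 1; do python3 -m jog '[{"wx":0,"wy":0,"wz":0,"dx":0.15,"dy":0.2,"dz":0,"jaw":255},{"wx":0,"wy":0,"wz":0,"dx":0,"dy":0,"dz":0,"jaw":255}]'
python3 -m jog '[{"wx":0,"wy":0,"wz":0,"dx":0.1,"dy":0.2,"dz":0,"jaw":255},{"wx":0,"wy":0,"wz":0,"dx":0,"dy":0,"dz":0,"jaw":255}]'; done
```

```text
time: 6.12
tool_pos: [0.6555, 0.0809, 0.1316]
eef_rot: [0.001, 0.99, 0.142, 0.001]
contact_force: [4.0, -3.0, -0.3]
opening: 0.017
gripper_force: 30.0
time: 6.28
tool_pos: [0.6563, 0.0821, 0.1316]
eef_rot: [0.001, 0.99, 0.141, 0.0]
contact_force: [2.7, -4.8, -0.3]
opening: 0.0172
gripper_force: 30.0
```

```bash
python3 -m jog '[{"wx":0,"wy":0,"wz":0,"dx":0.1,"dy":0.2,"dz":0,"jaw":255},{"wx":0,"wy":0,"wz":0,"dx":0,"dy":0,"dz":0,"jaw":255}]'
python3 -m jog '[{"wx":0,"wy":0,"wz":0,"dx":0.1,"dy":0.2,"dz":0,"jaw":255},{"wx":0,"wy":0,"wz":0,"dx":0,"dy":0,"dz":0,"jaw":255}]'
```

```text
time: 6.45
tool_pos: [0.6564, 0.0822, 0.1315]
eef_rot: [0.002, 0.99, 0.141, -0.001]
contact_force: [-2.6, -10.2, 3.5]
opening: 0.0175
gripper_force: 30.0
time: 6.62
tool_pos: [0.6565, 0.0822, 0.1314]
eef_rot: [0.003, 0.99, 0.14, -0.002]
contact_force: [-7.9, -15.0, 7.9]
opening: 0.0169
gripper_force: 30.0
```

The keeper is at its stop: the tool stopped moving and the force rose. Easing off, opening and lifting.

```bash
python3 -m jog '[{"wx":0,"wy":0,"wz":0,"dx":-0.1,"dy":-0.2,"dz":0,"jaw":255},{"wx":0,"wy":0,"wz":0,"dx":0,"dy":0,"dz":0,"jaw":0},{"wx":0,"wy":0,"wz":0,"dx":0,"dy":0,"dz":0,"jaw":0},{"wx":0,"wy":0,"wz":0,"dx":0,"dy":0,"dz":0,"jaw":0},{"wx":0,"wy":0,"wz":0,"dx":0,"dy":0,"dz":0,"jaw":0}]'
python3 -m jog '[{"wx":0,"wy":0,"wz":0,"dx":0,"dy":0,"dz":0,"jaw":0},{"wx":0,"wy":0,"wz":0,"dx":0,"dy":0,"dz":0,"jaw":0},{"wx":0,"wy":0,"wz":0,"dx":0,"dy":0,"dz":0.5,"jaw":0},{"wx":0,"wy":0,"wz":0,"dx":0,"dy":0,"dz":1.5,"jaw":0},{"wx":0,"wy":0,"wz":0,"dx":0,"dy":0,"dz":2.5,"jaw":0}]'
python3 -m jog '[{"wx":0,"wy":0,"wz":0,"dx":0,"dy":0,"dz":3,"jaw":0},{"wx":0,"wy":0,"wz":0,"dx":-2,"dy":-3.5,"dz":0,"jaw":0},{"wx":0,"wy":0,"wz":0,"dx":-2,"dy":-3.5,"dz":0,"jaw":0},{"wx":0,"wy":0,"wz":0,"dx":-2,"dy":-3.5,"dz":0,"jaw":0},{"wx":0,"wy":0,"wz":0,"dx":-2,"dy":-3.5,"dz":0,"jaw":0}]'
python3 -m jog '[{"wx":0,"wy":0,"wz":0,"dx":0,"dy":0,"dz":0,"jaw":0},{"wx":0,"wy":0,"wz":0,"dx":0,"dy":0,"dz":0,"jaw":0}]'
python3 - <<'E'
from rig import camera
from h import *
a=[]
for n,x,y in(("scene",225,150),("top",150,120)):
    c=camera(n); pickle.dump(c,open(n+"1.pkl","wb")); a.append(cv2.resize(c["pixels"][y:y+130,x:x+180],None,fx=2.2,fy=3,interpolation=cv2.INTER_CUBIC))
    print(n,blobs(c,(22,150,100),(34,255,255),15)[1])
    print(n,blobs(c,(108,150,60),(125,255,255),15)[1])
cv2.imwrite("pics/g2.png",cv2.hconcat(a)[:,:,::-1])
E
```

```text
time: 7.03
tool_pos: [0.6563, 0.0871, 0.1314]
eef_rot: [-0.0, 0.99, 0.143, -0.0]
contact_force: [-0.7, 0.3, -0.0]
opening: 0.0362
gripper_force: 0.0
time: 7.45
tool_pos: [0.6552, 0.0862, 0.1747]
eef_rot: [-0.0, 0.99, 0.143, -0.002]
contact_force: [0.2, 1.2, -0.6]
opening: 0.0692
gripper_force: 0.0
time: 7.87
tool_pos: [0.5758, -0.0547, 0.2071]
eef_rot: [0.0, 0.99, 0.143, 0.0]
contact_force: [1.4, -0.3, -0.5]
opening: 0.0866
gripper_force: 0.0
time: 8.03
tool_pos: [0.576, -0.0567, 0.2073]
eef_rot: [0.001, 0.99, 0.14, 0.0]
contact_force: [0.2, 0.8, 0.5]
opening: 0.0868
gripper_force: 0.0
scene [(2, [269, 201, 28, 25, 364], [285.0, 212.5])]
scene [(1, [551, 41, 9, 20, 49], [555.8, 49.6]), (3, [547, 48, 8, 7, 21], [550.9, 51.2]), (5, [549, 56, 11, 11, 32], [553.7, 61.4]), (14, [544, 68, 16, 11, 63], [553.3, 71.9]), (36, [243, 167, 7, 20, 115], [246.2, 177.2]), (37, [249, 191, 13, 32, 350], [255.4, 205.8])]
top []
top [(1, [0, 275, 21, 7, 53], [9.7, 277.8])]
```

View pics/g2.png

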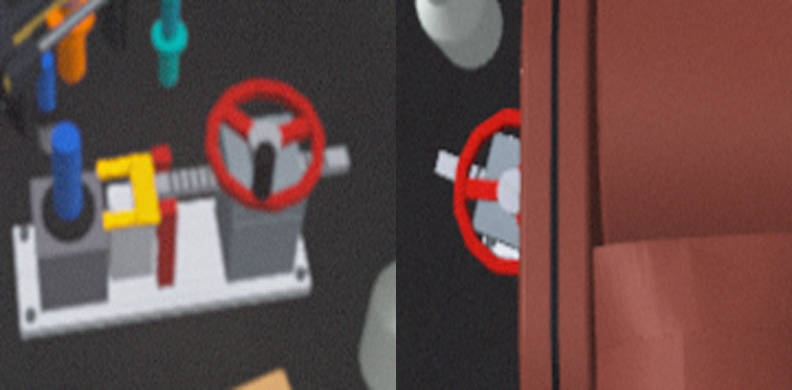

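The keeper's yellow fork (crop (130,190)) is right back against the red stops and clear of the flange. The probe is still seated, so I'm descending on its handle.

```bash
python3 -m jog '[{"wx":0,"wy":0,"wz":0,"dx":-0.5,"dy":-0.1,"dz":-1,"jaw":0},{"wx":0,"wy":0,"wz":0,"dx":0,"dy":0,"dz":-2.5,"jaw":0},{"wx":0,"wy":0,"wz":0,"dx":0,"dy":0,"dz":-2.5,"jaw":0},{"wx":0,"wy":0,"wz":0,"dx":0,"dy":0,"dz":-2.2,"jaw":0},{"wx":0,"wy":0,"wz":0,"dx":0,"dy":0,"dz":-1.4,"jaw":0}]'
python3 -m jog '[{"wx":0,"wy":0,"wz":0,"dx":0,"dy":0,"dz":0,"jaw":255},{"wx":0,"wy":0,"wz":0,"dx":0,"dy":0,"dz":0,"jaw":255},{"wx":0,"wy":0,"wz":0,"dx":0,"dy":0,"dz":0,"jaw":255},{"wx":0,"wy":0,"wz":0,"dx":0,"dy":0,"dz":0,"jaw":255},{"wx":0,"wy":0,"wz":0,"dx":0,"dy":0,"dz":0,"jaw":255}]'
```

```text
time: 8.55
tool_pos: [0.5712, -0.0524, 0.1082]
eef_rot: [-0.001, 0.99, 0.144, -0.001]
contact_force: [-0.6, -1.2, -0.2]
opening: 0.087
gripper_force: 0.0
time: 8.97
tool_pos: [0.5726, -0.0544, 0.1118]
eef_rot: [0.0, 0.99, 0.143, 0.001]
contact_force: [-0.0, 0.1, -0.8]
opening: 0.0615
gripper_force: 0.0
```

```bash
python3 -m jog '[{"wx":0,"wy":0,"wz":0,"dx":-0.2,"dy":-0.3,"dz":0,"jaw":255},{"wx":0,"wy":0,"wz":0,"dx":0,"dy":0,"dz":0,"jaw":255},{"wx":0,"wy":0,"wz":0,"dx":0,"dy":0,"dz":0,"jaw":255},{"wx":0,"wy":0,"wz":0,"dx":0,"dy":0,"dz":0,"jaw":255},{"wx":0,"wy":0,"wz":0,"dx":0,"dy":0,"dz":0,"jaw":255}]'
python3 -m jog '[{"wx":0,"wy":0,"wz":0,"dx":0,"dy":0,"dz":0,"jaw":255},{"wx":0,"wy":0,"wz":0,"dx":0,"dy":0,"dz":0,"jaw":255},{"wx":0,"wy":0,"wz":0,"dx":0,"dy":0,"dz":0,"jaw":255},{"wx":0,"wy":0,"wz":0,"dx":0,"dy":0,"dz":0,"jaw":255},{"wx":0,"wy":0,"wz":0,"dx":0,"dy":0,"dz":0,"jaw":255}]'
```

```text
time: 9.38
tool_pos: [0.5697, -0.0576, 0.1106]
eef_rot: [-0.0, 0.99, 0.142, 0.0]
contact_force: [-0.7, -1.4, 0.7]
opening: 0.0284
gripper_force: 0.0
time: 9.8
tool_pos: [0.5697, -0.0577, 0.1105]
eef_rot: [0.0, 0.99, 0.142, -0.0]
contact_force: [0.3, -1.1, -0.4]
opening: 0.0233
gripper_force: 30.0
```

Gripped at 23 mm. Drawing it straight up.

```bash
python3 -m jog '[{"wx":0,"wy":0,"wz":0,"dx":0,"dy":0,"dz":0.5,"jaw":255},{"wx":0,"wy":0,"wz":0,"dx":0,"dy":0,"dz":1,"jaw":255},{"wx":0,"wy":0,"wz":0,"dx":0,"dy":0,"dz":1,"jaw":255},{"wx":0,"wy":0,"wz":0,"dx":0,"dy":0,"dz":1,"jaw":255},{"wx":0,"wy":0,"wz":0,"dx":0,"dy":0,"dz":1,"jaw":255}]'
python3 -m jog '[{"wx":0,"wy":0,"wz":0,"dx":0,"dy":0,"dz":1.5,"jaw":255},{"wx":0,"wy":0,"wz":0,"dx":0,"dy":0,"dz":1.5,"jaw":255},{"wx":0,"wy":0,"wz":0,"dx":0,"dy":0,"dz":1.5,"jaw":255},{"wx":0,"wy":0,"wz":0,"dx":0,"dy":0,"dz":2,"jaw":255},{"wx":0,"wy":0,"wz":0,"dx":0,"dy":0,"dz":2,"jaw":255}]'
python3 -m jog '[{"wx":0,"wy":0,"wz":0,"dx":0,"dy":0,"dz":2,"jaw":255},{"wx":0,"wy":0,"wz":0,"dx":0,"dy":0,"dz":2,"jaw":255},{"wx":0,"wy":0,"wz":0,"dx":0,"dy":0,"dz":1.5,"jaw":255},{"wx":0,"wy":0,"wz":0,"dx":0,"dy":0,"dz":0.5,"jaw":255},{"wx":0,"wy":0,"wz":0,"dx":0,"dy":0,"dz":0,"jaw":255}]'
```

```text
time: 10.22
tool_pos: [0.57, -0.0575, 0.1571]
eef_rot: [0.0, 0.99, 0.142, 0.0]
contact_force: [-0.1, -0.2, -2.1]
opening: 0.0232
gripper_force: 30.0
time: 10.63
tool_pos: [0.5695, -0.0575, 0.2422]
eef_rot: [0.0, 0.99, 0.142, 0.0]
contact_force: [-0.0, 0.8, -3.1]
opening: 0.0237
gripper_force: 30.0
time: 11.05
tool_pos: [0.5703, -0.0575, 0.3025]
eef_rot: [0.0, 0.99, 0.142, 0.001]
contact_force: [-0.3, 0.1, -3.2]
opening: 0.0235
gripper_force: 30.0
```

```bash
python3 -m jog '[{"wx":0,"wy":0,"wz":0,"dx":-0.5,"dy":-1,"dz":0,"jaw":255},{"wx":0,"wy":0,"wz":0,"dx":-1,"dy":-2,"dz":0,"jaw":255},{"wx":0,"wy":0,"wz":0,"dx":-1,"dy":-2.2,"dz":0,"jaw":255},{"wx":0,"wy":0,"wz":0,"dx":-1,"dy":-2.2,"dz":0,"jaw":255},{"wx":0,"wy":0,"wz":0,"dx":-1,"dy":-2.2,"dz":0,"jaw":255}]'
python3 -m jog '[{"wx":0,"wy":0,"wz":0,"dx":-1,"dy":-2.2,"dz":0,"jaw":255},{"wx":0,"wy":0,"wz":0,"dx":-1,"dy":-2.2,"dz":0,"jaw":255},{"wx":0,"wy":0,"wz":0,"dx":-1,"dy":-2.2,"dz":0,"jaw":255},{"wx":0,"wy":0,"wz":0,"dx":-1,"dy":-2.2,"dz":0,"jaw":255},{"wx":0,"wy":0,"wz":0,"dx":-1,"dy":-2.2,"dz":0,"jaw":255}]'
python3 -m jog '[{"wx":0,"wy":0,"wz":0,"dx":-0.8,"dy":-2,"dz":0,"jaw":255},{"wx":-1.7,"wy":-2.8,"wz":0,"dx":0,"dy":0,"dz":0,"jaw":255},{"wx":-3.4,"wy":-5.5,"wz":0,"dx":0,"dy":0,"dz":0,"jaw":255},{"wx":-3.4,"wy":-5.5,"wz":0,"dx":0,"dy":0,"dz":0,"jaw":255},{"wx":-3.4,"wy":-5.5,"wz":0,"dx":0,"dy":0,"dz":0,"jaw":255}]'
python3 -m jog '[{"wx":-3.4,"wy":-5.5,"wz":0,"dx":0,"dy":0,"dz":-0.5,"jaw":255},{"wx":-3.4,"wy":-5.5,"wz":0,"dx":0,"dy":0,"dz":-1,"jaw":255},{"wx":-3.4,"wy":-5.5,"wz":0,"dx":0,"dy":0,"dz":-1.5,"jaw":255},{"wx":-1.7,"wy":-2.8,"wz":0,"dx":0,"dy":0,"dz":-1,"jaw":255},{"wx":0,"wy":0,"wz":0,"dx":0,"dy":0,"dz":-0.5,"jaw":255}]'
python3 -m jog '[{"wx":0,"wy":0,"wz":0,"dx":0,"dy":0,"dz":0,"jaw":255},{"wx":0,"wy":0,"wz":0,"dx":0,"dy":0,"dz":0,"jaw":255},{"wx":0,"wy":0,"wz":0,"dx":0,"dy":0,"dz":0,"jaw":255}]'
python3 - <<'E'
from rig import camera,sensors
from h import *
from scipy.spatial.transform import Rotation as Ro
o=sensors.get_obs();q=o["eef_rot"];z=Ro.from_quat([*q[1:],q[0]]).as_matrix()[:,2]
print("z",z,"tip",o["tool_pos"]+.098*z)
a=[]
for n in("scene","top"):
    c=camera(n); a.append(cv2.resize(c["pixels"],(400,300),interpolation=cv2.INTER_AREA)); print(n,"tip pix",proj(c,o["tool_pos"]+.098*z),"grasp",proj(c,o["tool_pos"]-.019*z)); pickle.dump(c,open(n+"2.pkl","wb"))
cv2.imwrite("pics/f.png",cv2.hconcat(a)[:,:,::-1])
E
```

```text
time: 11.47
tool_pos: [0.523, -0.1552, 0.2991]
eef_rot: [-0.0, 0.99, 0.142, -0.001]
contact_force: [2.0, 0.3, -2.9]
opening: 0.0236
gripper_force: 30.0
time: 11.88
tool_pos: [0.4728, -0.2651, 0.2991]
eef_rot: [-0.001, 0.99, 0.142, -0.001]
contact_force: [-0.6, -1.0, -2.7]
opening: 0.0235
gripper_force: 30.0
time: 12.3
tool_pos: [0.4657, -0.2845, 0.2995]
eef_rot: [0.127, 0.97, 0.139, 0.152]
contact_force: [-0.1, 0.5, -1.9]
opening: 0.0233
gripper_force: 30.0
time: 12.72
tool_pos: [0.4682, -0.2864, 0.2447]
eef_rot: [0.244, 0.916, 0.131, 0.291]
contact_force: [-0.9, 0.6, -2.6]
opening: 0.0232
gripper_force: 30.0
time: 12.97
tool_pos: [0.4738, -0.288, 0.2556]
eef_rot: [0.247, 0.914, 0.131, 0.296]
contact_force: [-0.1, 0.2, -1.7]
opening: 0.0235
gripper_force: 30.0
z [ 0.60480558 -0.37317311 -0.70352828] tip [ 0.53309895 -0.32452757  0.18665051]
scene tip pix [ 97.96458459 217.87192651] grasp [100.97636497 147.81110566]
top tip pix [459.03976227 236.51054712] grasp [451.81804433 286.95096127]
```

View pics/f.png

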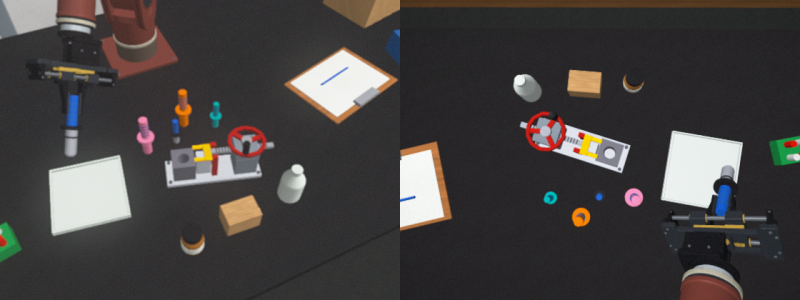

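The probe is held slanted, with its steel tip at scene (98,214) matching the computed tip pixel, 0.187 m over the tray's middle. The keeper is still back and the bystanders haven't moved.

```bash
python3 -m jog '[{"wx":0,"wy":0,"wz":0,"dx":0,"dy":0,"dz":0,"jaw":255},{"wx":0,"wy":0,"wz":0,"dx":0,"dy":0,"dz":0,"jaw":255},{"wx":0,"wy":0,"wz":0,"dx":0,"dy":0,"dz":0,"jaw":255},{"wx":0,"wy":0,"wz":0,"dx":0,"dy":0,"dz":0,"jaw":255}]' && python3 -c "
from rig import bot,sensors
print(abs(sensors.get_obs()['qd']).max()); print(bot.job_done())"
```

```text
time: 13.4
tool_pos: [0.4729, -0.2873, 0.2531]
eef_rot: [0.246, 0.914, 0.131, 0.295]
contact_force: [0.5, 1.1, -1.9]
opening: 0.0231
gripper_force: 30.0
0.004516261830466369
the job is handed in; nothing more can be done
None
```

Job handed in at 13.4 s: the keeper was wound back against its red stops, and the probe is held still at about 45°, tip down roughly 18 cm above the bench over the tray's middle; no verdict came back.

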